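# Find the heavy side of a crank trigger wheel and hold it down

## Task

The toothed crank trigger wheel on the balancing stand has a hidden heavy side: pinch it by the rim, spin it by hand at least a quarter turn, and find by feel, or by letting it roll, which side is heavy. The bearings drag, so a released wheel stops well short of the bottom, on whichever side it came from. Then turn the heavy side straight down, to within about 10 degrees, and finish while still pinching the rim and holding the wheel still there; do not shift the engine computer, the screwdriver or the tin.

Things in the scene. Friction and masses are not known exactly. Their poses are not given: they have to be found in the camera images.
- stand: balancing stand fixed to the bench; origin under its centre, z up. Dark base plate 170 mm (x) by 150 mm (y) by 12 mm; two aluminium uprights, 16 mm thick (x), 32 mm wide (y), centred 55 mm either side of the wheel along x, tops 130 mm above the bench, with bearing caps of 11 mm radius on the axle. Above the uprights all is free
- hub (a point): centre of the wheel, a fixed point of the stand on its axle, 120 mm above the bench. Axes: x along the axle (level, within 20 degrees of straight away from the robot), y level across it, z up
- wheel: toothed wheel, 150 mm across, 12 mm thick, upright on the axle; turns about hub x either way without end. Origin at its centre, x along the axle, z from the centre through the orange mark. The same grip all round: pinch its two flat faces, within the outer 30 mm (steel hub of radius 16 mm, 36 mm long). About 0.65 kg. The heavy side is hidden, elsewhere on the wheel in each start, unrelated to the mark
- mark (a point): orange mark on the wheel (12 by 22 mm, on both faces and the rim, at the gap of the one missing tooth); the point lies in the wheel's mid-plane, 59.5 mm from its centre. A blue mark of the same size sits exactly opposite
- rim_top (a point): fixed point of the stand: where the top of the wheel's rim passes, 75 mm above hub. The wheel stays put if its heavy side is within about 21 to 34 degrees (differs by start) of straight down or up; else it rolls when let go (also at the start) for some 3 s and stops short of the bottom, by equal angles from either side: half-way between those two rests the heavy side is straight down
- bearing (a point): fixed point of the stand: bearing on the robot's side, on the axle 55 mm from hub. Dry drag 0.02 N m, the same both ways, plus viscous 0.014 N m s/rad. The heavy side pulls with at most 0.036 to 0.056 N m (when level with the axle)
- ecu_mid (a point): opened engine computer with a green circuit board, 120 x 150 x 32 mm, its black connector on one side; point 15 mm above its underside. Leave alone
- driver_grip (a point): screwdriver with a red handle lying on the bench, about 200 mm long; point on its handle. Leave alone
- tin_mid (a point): round tin, 60 mm in diameter, 50 mm high; point at its centre. Leave alone

How it is judged:
On the way:
1. the wheel has been turned by hand: while pinched, its heavy side is at least 45 degrees away from straight down (a quarter turn from any resting place does this) (contact force between the fingers and wheel above 1 N and (y of core_c1 in the frame of hub above 0.032 m or y of core_c1 in the frame of hub below -0.032 m or z of core_c1 in the frame of hub above 0 m)).
At the end, for the whole second after the job is handed in: the wheel's heavy side is straight down within 13 degrees, the wheel is still (under 0.1 rad/s), and the fingers hold it with more than 2 N (y of core_c1 in the frame of hub between -0.0101 and 0.0101 m and z of core_c1 in the frame of hub below 0 m and contact force between the fingers and wheel above 2 N and angular speed of wheel below 0.1 rad/s); the arm keeps its last pose, push and grip.
It fails at once if the engine computer is shifted by more than 20 mm (distance of ecu_mid from where it was at the start of the episode above 0.02 m).
It fails at once if the screwdriver is shifted by more than 20 mm (distance of driver_grip from where it was at the start of the episode above 0.02 m).
It fails at once if the tin is shifted by more than 20 mm (distance of tin_mid from where it was at the start of the episode above 0.02 m).
It also fails if it takes over 54 s, if anything falls off the work surface, if the arm or the gripper's body presses on something with over 40 N, if the wrist force passes 120 N, or if a joint passes its speed limit or range.

## Robot

A 7-joint arm with a two-finger parallel gripper is mounted at the origin on the work surface. World frame = base frame: x ahead of the robot, y to its left, z up, the work surface at z = 0. Lengths are in m, angles in rad, forces in N, time in s.
With the tool pointing down it reaches from about 0.4 to 0.9 m from the base axis. Payload 5.5 kg.
Tool frame: the origin (TCP) lies midway between the tips of the shut fingers; the grasp point (between the pads) lies 19 mm behind it; z points along the fingers, y is the direction in which the jaws open and shut (so a half turn about z gives the same grasp; the last joint's range is limited). The gripper opens to 85 mm and grips with 20 to 120 N. Pads are 22 mm wide; open, the fingers measure 114 mm over their backs; the gripper's body (76 mm by 85 mm) begins 54 mm behind the grasp point. The pads swing forward as they close: fully open they stand 13 mm farther back than shut.
Start: joints at [-0.91, 0.501, -0.427, 1.55, 0.221, 1.138, -0.21], TCP at [0.252, 0.599, 0.231] pointing down, gripper open.
Joint ranges: [-2.88, 2.88], [-0.31, 2.03], [-1.54, 1.56], [0.2, 2.42], [-1.41, 4.55], [0.19, 2.02], [-2.57, 2.57]. Speed limits (rad/s): [2.57, 2.57, 3.14, 3.14, 3.14, 3.14, 3.14].

## Interface

Orientations are given as a rotation vector (axis times angle).
In Python, from cell import manip, viewer gives the robot as it stands.
- The arm moves only by the shell command python3 -m inch 'ROWS' [OPENING] [FORCE]. ROWS is a JSON object of lists of equal length, an entry for each row: "travel": the shift along the tool's x, y, z as a fraction of full scale, a list of three; "twist": the turn, a rotation vector about the tool's x, y, z as a fraction of full scale, a list of three. A call has 1 to 12 rows; each row shifts and turns the commanded pose from where the row before left it, along the tool's axes as they then stand; what a row does not reach is not made up. Full scale, the value 1, is 0.03 m for a shift and 360 degrees for a turn. A row lasts 1/10 s, in which the tool goes at most 50 mm and 8.59 degrees, less where a joint would pass 70% of its speed; a pose out of reach is approached as far as the arm can. A call with a number of a shift or a turn outside -1 to 1 is refused whole. A call with a gripper value outside its range is refused whole. OPENING is the gripper's target within -1 to 1 (shut at 1, half-way at 0, fully open at -1), set as the call begins (- or left out, the last holds). The fingers move at their own pace and stop on an object; FORCE is the grip in N (left out, the last holds). Time passes only in rows, so rows that do not move let the fingers close. It gives the time, the measured TCP pose, the force and the opening at its end, in the units of the state.
- manip.observe(): the state, without advancing time (a new reading comes with each control period).
- viewer.capture(name): name is "scene" or "top"; returns a dict with "frame" (400x640x3 uint8, red, green, blue), "mtx" (3x3 intrinsics, pixels), "origin" and "orientation" of the camera in the world. Camera axes: x right, y down, z forward; pixel columns grow to the right and rows downward; lengths in m; the calibration is good to about 2 mm. A picture is of the moment at which its call begins. There is no depth.
- manip.sign_off(): hands the job in, once; it reports no verdict.
Trained networks look in a picture, given as the dict that the camera call returned (one of the last four; its "shot" number tells which), for a name from the list of things; names that differ only in an ending like _2 or _b are one class to them, and where a whole thing is asked for, a point or a joint stands for the part that bears it (a point fixed in the world has none). Each returns a list of dicts, best first, with "conf" (0 to 1); they miss things now and then, are a little off and sometimes report something else, mostly with a low value. They report only what shows in the picture. A call takes as long as a camera call.
- viewer.find_in(picture, query): "centre" ([column, row] in pixels, amid what is visible of it).
- viewer.tip_of(picture, query): "centre" ([column, row] in pixels: a listed point, or the origin of a listed thing).
The state is a dict: "clock": time; "qpos": joint angles; "qvel": joint speeds; "tau": joint torques, N m; "tcp_pos": TCP position; "eef_rot": TCP orientation; "wrist_force": force on the tool from outside, world axes, zero at the start; "ft_torque": the same for the moment, N m; "finger_gap": opening from 0.0 (shut) to 1.0 (fully open).
Only numpy, scipy, OpenCV 4.12 (cv2) and the standard library are available. Lean on these libraries where they do the work, as an engineer would, in place of code of your own. Each camera call takes 0.05 s, during which the arm holds its last target. There are 200 camera calls.

## Working session

There is one attempt and no reset: what is moved stays moved. The work goes in short steps, Python scripts to look and compute and a shell command to move; the robot and the scene stay as the last step left them, time stands still between calls to the robot, and variables do not carry over. Pictures are saved under pics/ and viewed, about 8 in all and at most 12, crops included, and the job is handed in when it is done.

```bash
mkdir -p pics; cat > h.py <<'E'
import numpy as np, cv2
from scipy.spatial.transform import Rotation as R
from cell import manip, viewer
def Rm(o):
    o=np.array(o,float)
    if o.shape==(3,3): return o
    return R.from_rotvec(o).as_matrix() if o.size==3 else R.from_quat(o).as_matrix()
def ray(p,uv):
    d=Rm(p["orientation"])@np.linalg.solve(np.array(p["mtx"]),[uv[0],uv[1],1.]); return np.array(p["origin"]),d/np.linalg.norm(d)
def tri(r1,r2):
    A=np.zeros((3,3));b=np.zeros(3)
    for o,d in(r1,r2):
        P=np.eye(3)-np.outer(d,d);A+=P;b+=P@o
    x=np.linalg.solve(A,b); return x,[np.linalg.norm((np.eye(3)-np.outer(d,d))@(x-o)) for o,d in(r1,r2)]
def proj(p,X):
    c=Rm(p["orientation"]).T@(np.array(X)-p["origin"]); u=np.array(p["mtx"])@c; return u[:2]/u[2]
def save(p,n): cv2.imwrite("pics/"+n,cv2.cvtColor(p["frame"],cv2.COLOR_RGB2BGR))
E
python3 - <<'E'
from h import *
s=manip.observe();print({k:np.round(v,3) for k,v in s.items()})
a=viewer.capture("scene");b=viewer.capture("top")
save(a,"a.png");save(b,"b.png");print(np.array(a["orientation"]).shape, a["origin"],b["origin"])
for n in["hub","rim_top","mark","bearing","wheel","stand","ecu_mid","driver_grip","tin_mid"]:
    A=viewer.tip_of(a,n);B=viewer.tip_of(b,n)
    print(n,[(np.round(q["centre"]),round(q["conf"],2)) for q in A[:2]],[(np.round(q["centre"]),round(q["conf"],2)) for q in B[:2]], tri(ray(a,A[0]["centre"]),ray(b,B[0]["centre"])) if A and B else "")
print(manip.observe()["clock"])
cv2.imwrite("pics/ab.png",cv2.cvtColor(np.hstack([a["frame"],b["frame"]]),cv2.COLOR_RGB2BGR)[:, :, :])
E
```

```text
{'clock': np.float64(0.0), 'qpos': array([-0.91 ,  0.502, -0.427,  1.551,  0.221,  1.138, -0.21 ]), 'qvel': array([-0.001, -0.   ,  0.001, -0.001, -0.   ,  0.   ,  0.001]), 'tau': array([ 1.0000e-03, -5.6953e+01, -5.8160e+00, -2.8094e+01,  1.1000e-02,
        1.2000e-02,  0.0000e+00]), 'tcp_pos': array([0.252, 0.599, 0.23 ]), 'eef_rot': array([-6.210e-01, -3.079e+00,  3.000e-03]), 'wrist_force': array([ 0.18 , -0.325, -0.83 ]), 'ft_torque': array([-0.006,  0.015,  0.009]), 'finger_gap': np.float64(0.992)}
(3,) [1.13394094 0.24030935 0.9022743 ] [0.39604791 0.02656872 0.90256849]
hub [(array([250., 236.]), 0.91)] [(array([346., 148.]), 0.98)] (array([ 0.63089852, -0.04689013,  0.11920203]), [np.float64(0.002728839150491067), np.float64(0.0027288391504910873)])
rim_top [(array([245., 213.]), 0.69)] [(array([352., 140.]), 0.68)] (array([ 0.62622899, -0.05323563,  0.18547619]), [np.float64(0.0022640722212969415), np.float64(0.0022640722212969215)])
mark [(array([253., 250.]), 0.62)] [(array([349., 162.]), 0.58), (array([344., 149.]), 0.52)] (array([ 0.61717704, -0.05664367,  0.04713587])
[... 496 characters left out ...]
839]), [np.float64(0.00327444908184784), np.float64(0.0032744490818478063)])
ecu_mid [(array([346., 342.]), 0.75)] [(array([247., 122.]), 0.65)] (array([0.73589531, 0.18697254, 0.00177413]), [np.float64(0.0006521479828222542), np.float64(0.0006521479828221104)])
driver_grip [(array([232., 196.]), 0.8)] [(array([399., 227.]), 0.68), (array([347., 160.]), 0.28)] (array([ 0.46978001, -0.17137877,  0.02095749]), [np.float64(0.003563911676413581), np.float64(0.003563911676413659)])
tin_mid [(array([322., 230.]), 0.83)] [(array([299., 219.]), 0.84), (array([340., 175.]), 0.17)] (array([0.49319135, 0.06115658, 0.00982155]), [np.float64(8.693984234502987e-05), np.float64(8.693984234509616e-05)])
1.0
```

View pictures.

```bash
python3 - <<'E'
import cv2,numpy as np
a=cv2.imread("pics/a.png")[150:330,160:400];b=cv2.imread("pics/b.png")[70:250,230:470]
f=lambda x:cv2.resize(x,None,fx=3.2,fy=3.2,interpolation=cv2.INTER_CUBIC)[:, :]
cv2.imwrite("pics/a1.png",f(a));cv2.imwrite("pics/b1.png",f(b))
E
```

```text
(no output)
```

View pics/a1.png

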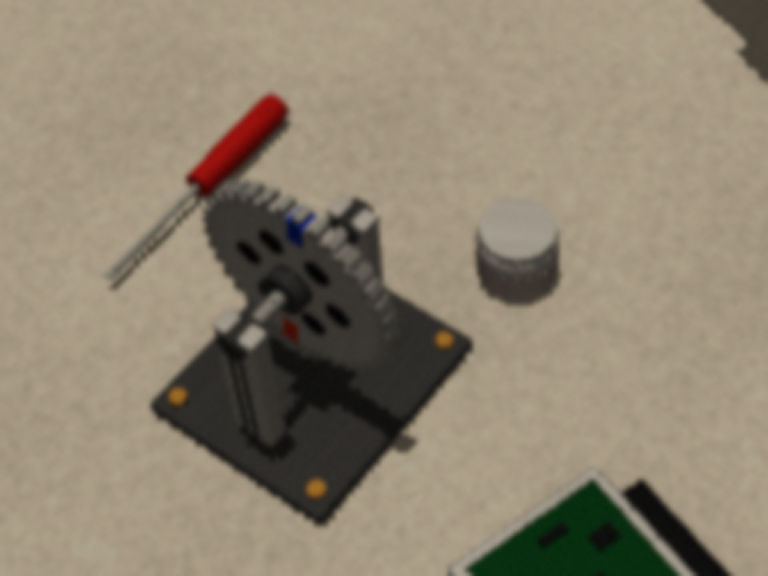

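View pics/b1.png

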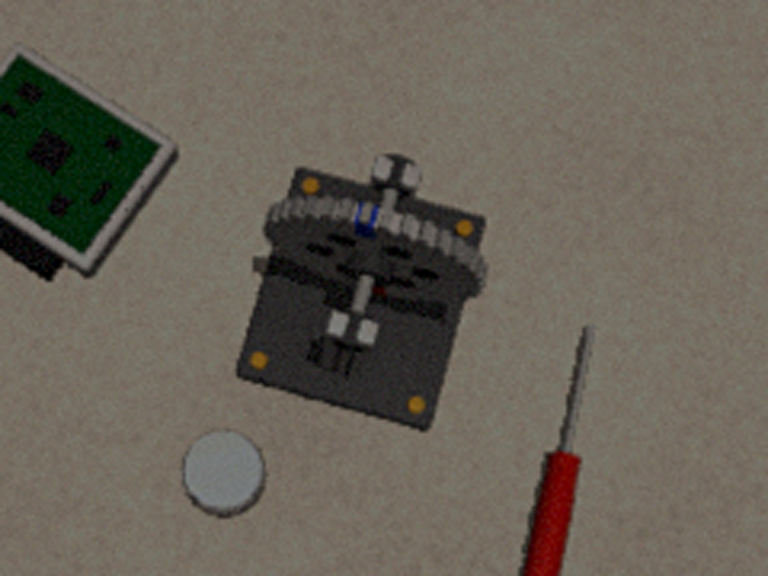

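```bash
cat >> h.py <<'E'
HUB=np.array([0.630,-0.049,0.120]); YAW=np.radians(-15)
def plane(p,uv,o,n):
    c,d=ray(p,uv); return c+d*((np.array(o)-c)@n)/(d@n)
def axes(): 
    X=np.array([np.cos(YAW),np.sin(YAW),0]); return X,np.array([-X[1],X[0],0])
def marks(p):
    """angle (deg, from up toward hub +y) and radius of the blue / orange marks in a picture"""
    X,Y=axes(); out={}; f=p["frame"].astype(int); r,g,b=f[...,0],f[...,1],f[...,2]
    sgn=np.sign((np.array(p["origin"])-HUB)@X); o=HUB+sgn*0.006*X; uc=proj(p,HUB)
    for nm,m in(("blue",(b>r*1.5+10)&(b>g*1.4+10)),("orange",(r>g*1.8+15)&(r>b*2))):
        v,u=np.nonzero(m); k=np.hypot(u-uc[0],v-uc[1])<45; u,v=u[k],v[k]
        q=[plane(p,(a,c),o,X)-HUB for a,c in zip(u,v)]
        q=np.array([w for w in q if 0.035<np.hypot(w@Y,w[2])<0.085])
        if len(q)>=3:
            w=q.mean(0); A=np.degrees(np.arctan2(w@Y,w[2])); out[nm]=(len(q),round(A,1),round(1000*np.hypot(w@Y,w[2])))
    return out
E
python3 - <<'E'
import h
from h import *
a=viewer.capture("scene");b=viewer.capture("top");save(a,"a2.png");save(b,"b2.png")
z=lambda u,v:(230+u/3.2,70+v/3.2); za=lambda u,v:(160+u/3.2,150+v/3.2)
for p,c in((b,[z(300,168),z(485,218),z(430,430),z(238,375)]),(a,[za(470,345),za(321,524),za(153,405)])):
    C=np.array([plane(p,q,[0,0,.012],np.array([0,0,1.])) for q in c]);print(C.round(3).tolist(),C.mean(0))
    D=np.diff(C,axis=0);print([(round(float(np.hypot(*d[:2])),3),np.degrees(np.arctan2(d[1],d[0])).round(1)) for d in D])
for n,q in(("b",z(396,157)),("b",z(352,327))): print(plane(b,q,[0,0,.131],np.array([0,0,1.])))
for q in (za(350,215),za(240,330)): print(plane(a,q,[0,0,.131],np.array([0,0,1.])))
print("hub proj",proj(a,HUB),proj(b,HUB),marks(a),marks(b))
s=manip.observe();print(s["clock"])
E
```

```text
[[0.727, -0.002, 0.012], [0.684, -0.141, 0.012], [0.523, -0.092, 0.012], [0.567, 0.048, 0.012]] [ 0.62542881 -0.04661273  0.012     ]
[(0.145, np.float64(-107.0)), (0.168, np.float64(163.2)), (0.147, np.float64(72.6))]
[[0.579, 0.053, 0.012], [0.736, 0.005, 0.012], [0.69, -0.134, 0.012]] [ 0.66836062 -0.02533539  0.012     ]
[(0.165, np.float64(-16.9)), (0.147, np.float64(-108.4))]
[ 0.68879243 -0.06151491  0.131     ]
[ 0.57444745 -0.02883388  0.131     ]
[ 0.58244217 -0.0260717   0.131     ]
[ 0.68549863 -0.05740923  0.131     ]
hub proj [250.61677422 235.42305872] [348.365617   147.54411963] {'blue': (30, np.float64(13.7), 65), 'orange': (37, np.float64(-67.7), 35)} {'blue': (29, np.float64(13.0), 59), 'orange': (6, np.float64(-177.7), 68)}
1.1
```

```bash
sed -i 's/^HUB=.*/HUB=np.array([0.631,-0.045,0.120]); YAW=np.radians(-17)/' h.py
cat >> h.py <<'E'
def toolrot(phi):
    """tool pointing at the hub from angle phi (deg, from up toward hub +y); jaw along the axle"""
    X,Y=axes(); f=np.radians(phi); z=-(np.cos(f)*np.array([0,0,1])+np.sin(f)*Y)
    return np.column_stack([np.cross(X,z),X,z])
def pose(phi,rad):
    """grasp point at radius rad from the hub -> TCP 19 mm nearer"""
    M=toolrot(phi); return HUB-M[:,2]*(rad-0.019),M
def rows(P,n,start=None):
    """print rows from present (or given) pose to pose list P, n rows each"""
    s=manip.observe(); p,M=(np.array(s["tcp_pos"]),Rm(s["eef_rot"])) if start is None else start
    for (q,N),k in zip(P,n):
        w=R.from_matrix(M.T@N).as_rotvec()
        for i in range(k):
            step=M.T@(q-p)/(k-i); tw=w/k
            print((step/.03).round(3).tolist(),(np.degrees(tw)/360).round(4).tolist())
            p=p+M@step; M=M@R.from_rotvec(tw).as_matrix()
        print("--")
def arc(P0,phi0,phi1,n,rad): pass
E
python3 - <<'E'
from h import *
import cv2
for n in("a","a2"):
    f=cv2.cvtColor(cv2.imread(f"pics/{n}.png"),cv2.COLOR_BGR2RGB).astype(int);r,g,b=f[...,0],f[...,1],f[...,2]
    m=(b>r*1.5+10)&(b>g*1.4+10);v,u=np.nonzero(m);print(n,len(u),u.mean(),v.mean())
s=manip.observe();p,M=np.array(s["tcp_pos"]),Rm(s["eef_rot"])
T,N=pose(0,0.063+0.10);print(T,s["clock"])
mid=p+(T-p)*0.5;mid[2]=0.30
w=R.from_matrix(M.T@N).as_rotvec();print(np.degrees(w))
H=M@R.from_rotvec(w/2).as_matrix()
rows([(mid,H),(T,N)],[14,14])
E
```

```text
a 39 255.64102564102564 176.23076923076923
a2 37 254.97297297297297 185.83783783783784
[ 0.631 -0.045  0.264] 1.1
[ 1.24227724e-03 -4.35008416e-03  8.42108745e+01]
[-0.713, -0.532, -0.164] [0.0, -0.0, 0.0084]
[-0.74, -0.494, -0.164] [0.0, -0.0, 0.0084]
[-0.765, -0.455, -0.164] [0.0, -0.0, 0.0084]
[-0.788, -0.414, -0.164] [0.0, -0.0, 0.0084]
[-0.809, -0.372, -0.164] [0.0, -0.0, 0.0084]
[-0.827, -0.329, -0.164] [0.0, -0.0, 0.0084]
[-0.843, -0.285, -0.164] [0.0, -0.0, 0.0084]
[-0.857, -0.24, -0.164] [0.0, -0.0, 0.0084]
[-0.868, -0.195, -0.164] [0.0, -0.0, 0.0084]
[-0.877, -0.149, -0.164] [0.0, -0.0, 0.0084]
[-0.884, -0.103, -0.164] [0.0, -0.0, 0.0084]
[-0.888, -0.057, -0.164] [0.0, -0.0, 0.0084]
[-0.89, -0.01, -0.164] [0.0, -0.0, 0.0084]
[-0.889, 0.037, -0.164] [0.0, -0.0, 0.0084]
--
[-0.886, 0.083, 0.086] [0.0, -0.0, 0.0084]
[-0.88, 0.13, 0.086] [0.0, -0.0, 0.0084]
[-0.872, 0.176, 0.086] [0.0, -0.0, 0.0084]
[-0.862, 0.221, 0.086] [0.0, -0.0, 0.0084]
[-0.849, 0.266, 0.086] [0.0, -0.0, 0.0084]
[-0.834, 0.31, 0.086] [0.0, -0.0, 0.0084]
[-0.817, 0.354, 0.086] [0.0, -0.0, 0.0084]
[-0.797, 0.396, 0.086] [0.0, -0.0, 0.0084]
[-0.775, 0.437, 0.086] [0.0, -0.0, 0.0084]
[-0.751, 0.477, 0.086] [0.0, -0.0, 0.0084]
[-0.725, 0.516, 0.086] [0.0, -0.0, 0.0084]
[-0.697, 0.554, 0.086] [0.0, -0.0, 0.0084]
[-0.667, 0.589, 0.086] [0.0, -0.0, 0.0084]
[-0.635, 0.624, 0.086] [0.0, -0.0, 0.0084]
--
```

```bash
python3 -m inch '{"travel":[[-0.71,-0.53,-0.2],[-0.74,-0.49,-0.2],[-0.77,-0.45,-0.2],[-0.79,-0.41,-0.2],[-0.81,-0.37,-0.2],[-0.83,-0.33,-0.2],[-0.84,-0.28,-0.2],[-0.86,-0.24,-0.2],[-0.87,-0.2,-0.16],[-0.88,-0.15,-0.16],[-0.88,-0.1,-0.16],[-0.89,-0.06,-0.16]],"twist":[[0,0,0.0084],[0,0,0.0084],[0,0,0.0084],[0,0,0.0084],[0,0,0.0084],[0,0,0.0084],[0,0,0.0084],[0,0,0.0084],[0,0,0.0084],[0,0,0.0084],[0,0,0.0084],[0,0,0.0084]]}' -1 40
python3 -m inch '{"travel":[[-0.89,-0.01,0],[-0.89,0.04,0],[-0.89,0.08,0],[-0.88,0.13,0],[-0.87,0.18,0],[-0.86,0.22,0],[-0.85,0.27,0],[-0.83,0.31,0],[-0.82,0.35,0],[-0.8,0.4,0],[-0.78,0.44,0],[-0.75,0.48,0]],"twist":[[0,0,0.0084],[0,0,0.0084],[0,0,0.0084],[0,0,0.0084],[0,0,0.0084],[0,0,0.0084],[0,0,0.0084],[0,0,0.0084],[0,0,0.0084],[0,0,0.0084],[0,0,0.0084],[0,0,0.0084]]}'
python3 - <<'E'
from h import *
a=viewer.capture("scene");b=viewer.capture("top");save(a,"a3.png");save(b,"b3.png")
print(marks(a),marks(b))
for n,p in(("a",a),("a2",a),("b",b),("b2",b)):
    q=dict(p);q["frame"]=cv2.cvtColor(cv2.imread(f"pics/{n}.png"),cv2.COLOR_BGR2RGB);print(n,marks(q))
s=manip.observe();print(s["clock"],s["qpos"])
T=pose(0,0.063);U=pose(0,0.083);rows([U,T],[5,2])
E
```

```text
clock: 2.3
tcp_pos: [0.4147, 0.3222, 0.2989]
eef_rot: [1.551, 2.732, 0.001]
wrist_force: [0.1, 0.9, 0.5]
finger_gap: 1.002
clock: 3.5
tcp_pos: [0.5768, 0.044, 0.2984]
eef_rot: [-2.328, -2.11, 0.0]
wrist_force: [0.6, 0.1, -0.0]
finger_gap: 1.004
{'blue': (31, np.float64(10.5), 65), 'orange': (37, np.float64(-82.7), 35)} {}
a {'blue': (30, np.float64(10.5), 65), 'orange': (37, np.float64(-82.5), 35)}
a2 {'blue': (30, np.float64(10.5), 65), 'orange': (35, np.float64(-77.5), 37)}
b {'blue': (33, np.float64(8.8), 56), 'orange': (7, np.float64(-171.5), 76)}
b2 {'blue': (29, np.float64(8.9), 57), 'orange': (6, np.float64(-174.0), 67)}
3.6 [-0.16936468  0.28261764  0.06426193  1.66955863 -0.01644157  1.18963556
 -0.20490381]
[-0.526, 0.41, 0.763] [0.0, 0.0001, 0.0062]
[-0.51, 0.431, 0.763] [0.0, 0.0001, 0.0062]
[-0.493, 0.45, 0.763] [0.0, 0.0001, 0.0062]
[-0.476, 0.469, 0.762] [0.0, 0.0001, 0.0062]
[-0.458, 0.487, 0.762] [0.0, 0.0001, 0.0062]
--
[-0.0, 0.0, 0.333] [0.0, -0.0, -0.0]
[-0.0, 0.0, 0.333] [0.0, -0.0, -0.0]
--
```

```bash
python3 - <<'E'
from h import *
s=pose(0,0.12)
print("to phi0 r.12");rows([s],[4])
for r in(0.12,0.063):
  print("r",r,"phi- 7.5");rows([pose(-7.5,r)],[1],start=pose(0,r))
  print("r",r,"phi+ 7.5");rows([pose(7.5,r)],[1],start=pose(0,r))
E
```

```text
to phi0 r.12
[-0.658, 0.513, 0.646] [0.0, 0.0001, 0.0077]
[-0.633, 0.545, 0.645] [0.0, 0.0001, 0.0077]
[-0.606, 0.575, 0.645] [0.0, 0.0001, 0.0077]
[-0.578, 0.604, 0.644] [0.0, 0.0001, 0.0077]
--
r 0.12 phi- 7.5
[-0.439, -0.0, 0.029] [0.0, 0.0208, 0.0]
--
r 0.12 phi+ 7.5
[0.439, 0.0, 0.029] [-0.0, -0.0208, 0.0]
--
r 0.063 phi- 7.5
[-0.191, 0.0, 0.013] [0.0, 0.0208, 0.0]
--
r 0.063 phi+ 7.5
[0.191, -0.0, 0.013] [-0.0, -0.0208, 0.0]
--
```

```bash
python3 -m inch '{"travel":[[-0.66,0.51,0.64],[-0.63,0.55,0.64],[-0.61,0.57,0.64],[-0.58,0.6,0.64],[-0.44,0,0.03],[-0.44,0,0.03],[-0.44,0,0.03],[-0.44,0,0.03],[-0.44,0,0.03],[-0.44,0,0.03],[0,0,0]],"twist":[[0,0,0.0077],[0,0,0.0077],[0,0,0.0077],[0,0,0.0077],[0,0.0208,0],[0,0.0208,0],[0,0.0208,0],[0,0.0208,0],[0,0.0208,0],[0,0.0208,0],[0,0,0]]}' -1
python3 - <<'E'
from h import *
b=viewer.capture("top");a=viewer.capture("scene")
cv2.imwrite("pics/c.png",cv2.cvtColor(np.vstack([cv2.resize(x["frame"][60:340,120:520],None,fx=1.05,fy=1.05) for x in(a,b)]),cv2.COLOR_RGB2BGR))
s=manip.observe();print(s["clock"],np.round(s["qpos"],2));T,N=pose(-45,.12);print(s["tcp_pos"]-T,np.degrees(R.from_matrix(Rm(s["eef_rot"]).T@N).as_rotvec()))
rows([pose(-45,.063)],[3]);print(marks(a))
E
```

```text
clock: 4.7
tcp_pos: [0.6056, -0.115, 0.1856]
eef_rot: [-2.049, -1.505, -0.839]
wrist_force: [-0.6, -1.2, -0.8]
finger_gap: 0.998
4.8 [ 0.6   0.62 -0.08  1.69 -0.78  1.2   0.66]
[-0.00145245  0.00438343 -0.00125431] [-0.365031    0.07244862  0.09085586]
[-0.019, 0.033, 0.594] [-0.0003, 0.0001, 0.0001]
[-0.019, 0.032, 0.594] [-0.0003, 0.0001, 0.0001]
[-0.02, 0.031, 0.594] [-0.0003, 0.0001, 0.0001]
--
{'blue': (31, np.float64(10.5), 65), 'orange': (37, np.float64(-82.7), 35)}
```

View pics/c.png

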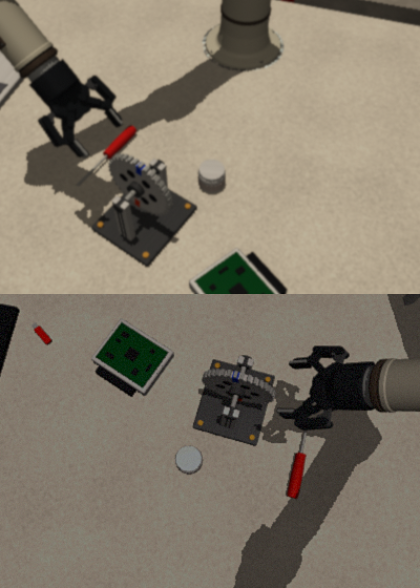

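```bash
python3 -m inch '{"travel":[[-0.02,0.03,0.6],[-0.02,0.03,0.6],[-0.02,0.03,0.6],[0,0,0]],"twist":[[0,0,0],[0,0,0],[0,0,0],[0,0,0]]}' -1
python3 -m inch '{"travel":[[0,0,0],[0,0,0],[0,0,0],[0,0,0],[0,0,0],[0,0,0],[0,0,0]],"twist":[[0,0,0],[0,0,0],[0,0,0],[0,0,0],[0,0,0],[0,0,0],[0,0,0]]}' 1 30
python3 - <<'E'
from h import *
s=manip.observe();N=Rm(s["eef_rot"]);T,_=pose(-45,.063)
print(s["clock"],s["finger_gap"],"F tool",N.T@s["wrist_force"],"M",N.T@s["ft_torque"],"err tool",1000*N.T@(s["tcp_pos"]-T))
E
```

```text
clock: 5.2
tcp_pos: [0.6226, -0.067, 0.1529]
eef_rot: [-2.03, -1.528, -0.841]
wrist_force: [-0.4, 0.2, 0.3]
finger_gap: 1.0
clock: 5.9
tcp_pos: [0.6203, -0.0727, 0.1527]
eef_rot: [-2.036, -1.521, -0.84]
wrist_force: [-8.1, -0.3, 6.4]
finger_gap: 0.133
5.9 0.13306752913079017 F tool [ 2.72066677 -7.76129655 -6.33104296] M [ 1.06501875 -0.32780604  0.19864278] err tool [ 2.15987858 -2.07940566 -0.05772885]
```

```bash
python3 -m inch '{"travel":[[0,-0.1,0],[0.19,0,0.013],[0.19,0,0.013],[0.19,0,0.013],[0.19,0,0.013],[0.19,0,0.013],[0.19,0,0.013],[0,0,0],[0,0,0]],"twist":[[0,0,0],[0,-0.0208,0],[0,-0.0208,0],[0,-0.0208,0],[0,-0.0208,0],[0,-0.0208,0],[0,-0.0208,0],[0,0,0],[0,0,0]]}' 1 30
python3 - <<'E'
from h import *
s=manip.observe();N=Rm(s["eef_rot"]);T,M=pose(0,.063)
print(s["clock"],s["finger_gap"],"F tool",N.T@s["wrist_force"],"M",N.T@s["ft_torque"],"err tool",1000*N.T@(s["tcp_pos"]-T),np.degrees(R.from_matrix(N.T@M).as_rotvec()))
a=viewer.capture("scene");print(marks(a),np.round(s["qpos"],2))
save(a,"d.png")
E
```

```text
clock: 6.8
tcp_pos: [0.6308, -0.0383, 0.1649]
eef_rot: [2.511, 1.884, 0.006]
wrist_force: [7.3, 3.5, -5.4]
finger_gap: 0.136
6.8 0.13634633340812444 F tool [5.39696332 6.01976093 5.45750092] M [-1.19909645  1.29564546  0.44952772] err tool [ 6.40609467 -2.0755104  -0.89755723] [ 0.22822209 -0.12339202  0.76049254]
{'blue': (30, np.float64(55.4), 64), 'orange': (31, np.float64(-66.7), 56)} [-0.12  0.5   0.19  1.68 -0.11  0.96 -0.17]
```

```bash
sed -i 's/^HUB=.*/HUB=np.array([0.630,-0.0405,0.120]); YAW=np.radians(-17)/' h.py
python3 -m inch '{"travel":[[0.19,0.05,0.013],[0.19,0,0.013],[0.19,0,0.013],[0.19,0,0.013],[0.19,0,0.013],[0.19,0,0.013],[0,0,0],[0,0,0]],"twist":[[0,-0.0208,0],[0,-0.0208,0],[0,-0.0208,0],[0,-0.0208,0],[0,-0.0208,0],[0,-0.0208,0],[0,0,0],[0,0,0]]}' 1 30
cat > chk.py <<'E'
import sys
from h import *
phi=float(sys.argv[1]);a=viewer.capture("scene")
s=manip.observe();N=Rm(s["eef_rot"]);T,M=pose(phi,.063)
print(round(float(s["clock"]),2),"gap",round(float(s["finger_gap"]),3),"F",(N.T@s["wrist_force"]).round(1),"M",(N.T@s["ft_torque"]).round(2),"err mm",(1000*N.T@(s["tcp_pos"]-T)).round(1),"deg",np.degrees(R.from_matrix(N.T@M).as_rotvec()).round(1))
print(marks(a),np.round(s["qpos"],2));save(a,f"k{s['clock']:.1f}.png")
E
python3 chk.py 45
```

```text
clock: 7.65
tcp_pos: [0.6388, -0.0127, 0.1485]
eef_rot: [2.035, 1.525, -0.845]
wrist_force: [3.2, -4.7, -7.8]
finger_gap: 0.136
7.7 gap 0.135 F [4.1 5.6 9.1] M [-0.75  1.91  0.34] err mm [-0.1  0.3  3.1] deg [ 0.4 -0.   0.5]
{'orange': (29, np.float64(-65.9), 69)} [-0.6   0.86  0.4   1.41  0.36  1.37 -0.7 ]
```

```bash
sed -i 's/k=np.hypot(u-uc\[0\],v-uc\[1\])<45/k=(np.hypot(u-uc[0],v-uc[1])<45)\&~((v<209)\&(u<251)\&(nm=="orange"))/' h.py
python3 -m inch '{"travel":[[0,0,0],[0,0,0],[0,0,0],[0,0,0],[0,0,0],[0,0,0],[0,0,0],[0,0,0]],"twist":[[0,0,0],[0,0,0],[0,0,0],[0,0,0],[0,0,0],[0,0,0],[0,0,0],[0,0,0]]}' 0 30
python3 chk.py 45
python3 -m inch '{"travel":[[0,0,0],[0,0,0],[0,0,0],[0,0,0],[0,0,0],[0,0,0],[0,0,0],[0,0,0],[0,0,0],[0,0,0],[0,0,0],[0,0,0]],"twist":[[0,0,0],[0,0,0],[0,0,0],[0,0,0],[0,0,0],[0,0,0],[0,0,0],[0,0,0],[0,0,0],[0,0,0],[0,0,0],[0,0,0]]}'
python3 chk.py 45
python3 -c "
import cv2,glob
cv2.imwrite('pics/e.png',cv2.resize(cv2.hconcat([cv2.imread(f)[180:290,190:310] for f in sorted(glob.glob('pics/k*.png'))]),None,fx=2.2,fy=2.2,interpolation=2))"
```

```text
clock: 8.5
tcp_pos: [0.6383, -0.0128, 0.1523]
eef_rot: [2.038, 1.523, -0.843]
wrist_force: [0.5, -0.3, 0.1]
finger_gap: 0.502
8.55 gap 0.503 F [ 0.1  0.6 -0.3] M [ 0.03  0.75 -0.04] err mm [-2.3 -0.2  0.7] deg [ 0.4 -0.1  0.4]
{'blue': (34, np.float64(22.2), 59), 'orange': (5, np.float64(-57.3), 82)} [-0.6   0.86  0.4   1.41  0.36  1.38 -0.7 ]
clock: 9.75
tcp_pos: [0.6383, -0.0128, 0.1522]
eef_rot: [2.038, 1.523, -0.843]
wrist_force: [0.3, -0.9, -0.4]
finger_gap: 0.499
9.8 gap 0.5 F [-0.6  0.6 -0.4] M [-0.02  0.73  0.06] err mm [-2.3 -0.1  0.7] deg [ 0.4 -0.1  0.4]
{'blue': (35, np.float64(6.5), 61), 'orange': (19, np.float64(-140.1), 44)} [-0.6   0.86  0.4   1.41  0.36  1.38 -0.7 ]
```

View pics/e.png

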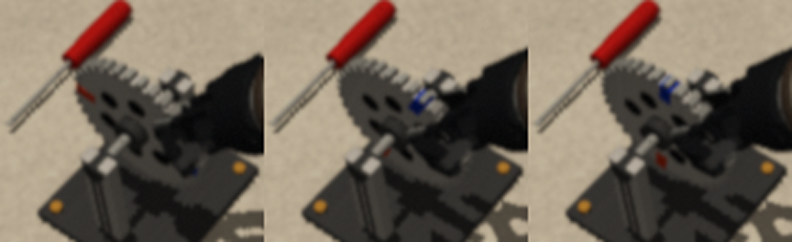

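```bash
python3 -m inch '{"travel":[[0,0,0],[0,0,0],[0,0,0],[0,0,0],[0,0,0],[0,0,0],[0,0,0]],"twist":[[0,0,0],[0,0,0],[0,0,0],[0,0,0],[0,0,0],[0,0,0],[0,0,0]]}' 0
python3 chk.py 45
python3 -m inch '{"travel":[[0,0,0],[0,0,0],[0,0,0],[0,0,0],[0,0,0]],"twist":[[0,0,0],[0,0,0],[0,0,0],[0,0,0],[0,0,0]]}' 1 30
python3 chk.py 45
```

```text
clock: 10.5
tcp_pos: [0.6383, -0.0128, 0.1522]
eef_rot: [2.038, 1.523, -0.843]
wrist_force: [-0.0, 0.3, 0.0]
finger_gap: 0.5
10.55 gap 0.504 F [ 0.5 -0.6  0.4] M [-0.03  0.74 -0.01] err mm [-2.3 -0.1  0.8] deg [ 0.4 -0.1  0.4]
{'blue': (35, np.float64(6.5), 61), 'orange': (20, np.float64(-142.1), 45)} [-0.6   0.86  0.4   1.41  0.36  1.38 -0.7 ]
clock: 11.05
tcp_pos: [0.6388, -0.0129, 0.1524]
eef_rot: [2.038, 1.523, -0.841]
wrist_force: [2.8, -0.7, -0.3]
finger_gap: 0.132
11.1 gap 0.136 F [ 0.5  2.9 -1.2] M [-0.24  0.83  0.29] err mm [-2.4  0.3  0.6] deg [ 0.4 -0.1  0.4]
{'blue': (31, np.float64(5.6), 60), 'orange': (21, np.float64(-143.8), 46)} [-0.6   0.86  0.4   1.41  0.36  1.37 -0.7 ]
```

```bash
python3 -m inch '{"travel":[[-0.19,0,0.013],[-0.19,0,0.013],[-0.19,0,0.013],[-0.19,0,0.013],[-0.19,0,0.013],[-0.19,0,0.013],[-0.19,0,0.013],[-0.19,0,0.013],[-0.19,0,0.013],[-0.19,0,0.013],[-0.19,0,0.013],[-0.19,0,0.013]],"twist":[[0,0.0208,0],[0,0.0208,0],[0,0.0208,0],[0,0.0208,0],[0,0.0208,0],[0,0.0208,0],[0,0.0208,0],[0,0.0208,0],[0,0.0208,0],[0,0.0208,0],[0,0.0208,0],[0,0.0208,0]]}' 1 30
python3 chk.py -45
python3 -m inch '{"travel":[[-0.19,0,0.013],[-0.19,0,0.013],[0,0,0],[0,0,0]],"twist":[[0,0.0208,0],[0,0.0208,0],[0,0,0],[0,0,0]]}' 1 30
python3 chk.py -60
```

```text
clock: 12.3
tcp_pos: [0.6203, -0.0732, 0.1561]
eef_rot: [-2.032, -1.52, -0.852]
wrist_force: [-10.3, 1.5, 6.8]
finger_gap: 0.131
12.35 gap 0.134 F [-0.2  3.  -1.9] M [-0.84  0.53 -0.03] err mm [-7.2 -0.1 -5.7] deg [-0.1 -0.5 -0.2]
{'blue': (23, np.float64(-80.7), 64), 'orange': (21, np.float64(106.7), 57)} [ 0.59  0.67 -0.12  1.72 -0.81  1.1   0.69]
clock: 12.75
tcp_pos: [0.6167, -0.0841, 0.1389]
eef_rot: [-1.853, -1.373, -1.057]
wrist_force: [-6.1, -9.6, -1.3]
finger_gap: 0.133
12.8 gap 0.138 F [-6.1 -3.5 -9.9] M [ 0.36 -2.71  0.07] err mm [-6.1  0.  -4.9] deg [-0.3  0.5 -0. ]
{'blue': (17, np.float64(-101.4), 64), 'orange': (31, np.float64(80.2), 61)} [ 0.72  0.82 -0.19  1.68 -0.91  1.23  0.86]
```

```bash
python3 -m inch '{"travel":[[0,0,0],[0,0,0],[0,0,0],[0,0,0],[0,0,0],[0,0,0],[0,0,0],[0,0,0],[0,0,0],[0,0,0],[0,0,0],[0,0,0]],"twist":[[0,0,0],[0,0,0],[0,0,0],[0,0,0],[0,0,0],[0,0,0],[0,0,0],[0,0,0],[0,0,0],[0,0,0],[0,0,0],[0,0,0]]}' 0 30
python3 chk.py -60
python3 -m inch '{"travel":[[0,0,0],[0,0,0],[0,0,0],[0,0,0],[0,0,0],[0,0,0],[0,0,0],[0,0,0],[0,0,0],[0,0,0],[0,0,0],[0,0,0]],"twist":[[0,0,0],[0,0,0],[0,0,0],[0,0,0],[0,0,0],[0,0,0],[0,0,0],[0,0,0],[0,0,0],[0,0,0],[0,0,0],[0,0,0]]}'
python3 chk.py -60
python3 -m inch '{"travel":[[0,0,0],[0,0,0],[0,0,0],[0,0,0],[0,0,0]],"twist":[[0,0,0],[0,0,0],[0,0,0],[0,0,0],[0,0,0]]}'
python3 chk.py -60
python3 -c "
import cv2,glob
F=['pics/k12.8.png']+[glob.glob('pics/k'+s+'*.png')[-1] for s in('14','15')]
cv2.imwrite('pics/f.png',cv2.resize(cv2.hconcat([cv2.imread(f)[180:290,190:310] for f in F]),None,fx=2.2,fy=2.2,interpolation=2))"
```

```text
clock: 14.0
tcp_pos: [0.6189, -0.0787, 0.143]
eef_rot: [-1.843, -1.378, -1.062]
wrist_force: [-0.2, -0.4, 0.1]
finger_gap: 0.499
14.05 gap 0.498 F [ 0.2  0.3 -0.2] M [-0.06 -0.91  0.03] err mm [ 0.   0.5 -1.9] deg [-0.5  0.1  0.3]
{'blue': (25, np.float64(-44.0), 61), 'orange': (21, np.float64(161.4), 29)} [ 0.72  0.81 -0.2   1.68 -0.92  1.23  0.86]
clock: 15.25
tcp_pos: [0.6189, -0.0787, 0.143]
eef_rot: [-1.843, -1.378, -1.062]
wrist_force: [-0.5, -0.4, 0.2]
finger_gap: 0.5
15.3 gap 0.503 F [-0.3  0.4 -0.2] M [ 0.  -0.9  0. ] err mm [ 0.   0.5 -1.9] deg [-0.5  0.1  0.3]
{'blue': (24, np.float64(-44.3), 61), 'orange': (20, np.float64(164.1), 28)} [ 0.72  0.81 -0.2   1.68 -0.92  1.23  0.86]
clock: 15.8
tcp_pos: [0.6189, -0.0787, 0.143]
eef_rot: [-1.843, -1.378, -1.062]
wrist_force: [-0.6, -0.4, 0.3]
finger_gap: 0.501
15.85 gap 0.501 F [-0.3  0.6  0.5] M [ 0.   -0.94 -0.01] err mm [-0.   0.5 -1.9] deg [-0.5  0.1  0.3]
{'blue': (24, np.float64(-44.3), 61), 'orange': (20, np.float64(164.1), 28)} [ 0.72  0.81 -0.2   1.68 -0.92  1.23  0.86]
```

View pics/f.png

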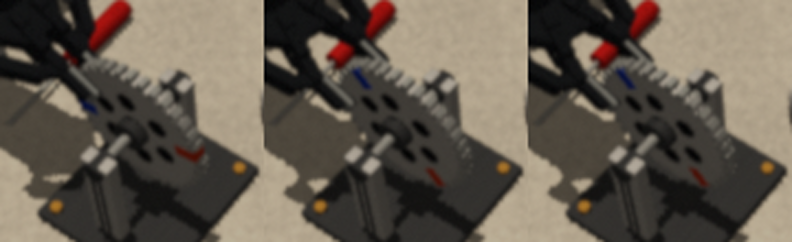

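```bash
python3 - <<'E'
import numpy as np
for I in(.0018,.0022):
  for k in(.042,.045,.048,.052,.056):
    o=[]
    for t0 in(118,82):
        th=np.radians(t0);w=0
        for i in range(6000):
            f=-k*np.sin(th)-.014*w
            if w==0 and abs(f)<=.02: break
            w2=w+(f-.02*(np.sign(w) if w else np.sign(f)))/I*.001
            w=0 if w*w2<0 else w2; th+=w*.001
        o.append(round(np.degrees(th),1))
    print(I,k,round(np.degrees(np.arcsin(.02/k)),1),o)
E
python3 -m inch '{"travel":[[0,0,0],[0,0,0],[0,0,0],[0,0,0],[0,0,0]],"twist":[[0,0,0],[0,0,0],[0,0,0],[0,0,0],[0,0,0]]}' 1 30
python3 -m inch '{"travel":[[0.13,0,0.008],[0.13,0,0.008],[0.13,0,0.008],[0.13,0,0.008],[0.13,0,0.008],[0,0,0],[0,0,0],[0,0,0]],"twist":[[0,-0.0141,0],[0,-0.0141,0],[0,-0.0141,0],[0,-0.0141,0],[0,-0.0141,0],[0,0,0],[0,0,0],[0,0,0]]}' 1 30
python3 chk.py -34.6
```

```text
0.0018 0.042 28.4 [np.float64(28.3), np.float64(28.3)]
0.0018 0.045 26.4 [np.float64(26.1), np.float64(26.1)]
0.0018 0.048 24.6 [np.float64(24.1), np.float64(24.1)]
0.0018 0.052 22.6 [np.float64(21.6), np.float64(21.7)]
0.0018 0.056 20.9 [np.float64(19.4), np.float64(19.5)]
0.0022 0.042 28.4 [np.float64(27.8), np.float64(27.9)]
0.0022 0.045 26.4 [np.float64(25.3), np.float64(25.4)]
0.0022 0.048 24.6 [np.float64(23.1), np.float64(23.2)]
0.0022 0.052 22.6 [np.float64(20.3), np.float64(20.6)]
0.0022 0.056 20.9 [np.float64(17.8), np.float64(18.2)]
clock: 16.35
tcp_pos: [0.6184, -0.0786, 0.143]
eef_rot: [-1.843, -1.377, -1.062]
wrist_force: [-4.8, -0.5, 1.4]
finger_gap: 0.132
clock: 17.15
tcp_pos: [0.6231, -0.0635, 0.1577]
eef_rot: [-2.159, -1.614, -0.677]
wrist_force: [-0.2, 5.5, 1.6]
finger_gap: 0.132
17.2 gap 0.132 F [ 6.  -1.7  2.6] M [-0.05  1.07  0.24] err mm [ 1.7  0.2 -0.7] deg [-0.4 -0.3  0.4]
{'blue': (29, np.float64(-14.3), 63), 'orange': (17, np.float64(173.8), 64)} [ 0.44  0.58 -0.07  1.74 -0.69  1.02  0.52]
```

```bash
python3 -m inch '{"travel":[[-0.045,0,0.002],[-0.045,0,0.002],[0,0,0],[0,0,0],[0,0,0]],"twist":[[0,0.0045,0],[0,0.0045,0],[0,0,0],[0,0,0],[0,0,0]]}' 1 40
python3 chk.py -38
python3 - <<'E'
from h import *
b=viewer.capture("top");print(marks(b))
a=viewer.capture("scene")
cv2.imwrite("pics/g.png",cv2.cvtColor(np.hstack([cv2.resize(a["frame"][180:290,190:310],None,fx=3.2,fy=3.2),cv2.resize(b["frame"][90:200,290:410],None,fx=3.2,fy=3.2)]),cv2.COLOR_RGB2BGR))
s=manip.observe();print(s["clock"],s["qvel"].round(3))
E
```

```text
clock: 17.7
tcp_pos: [0.6218, -0.0673, 0.1552]
eef_rot: [-2.123, -1.583, -0.731]
wrist_force: [-1.0, 5.3, 1.0]
finger_gap: 0.136
17.75 gap 0.133 F [ 3.9 -2.4  2.1] M [0.11 0.51 0.34] err mm [-0.3  0.  -1. ] deg [-0.4 -0.1  0.3]
{'blue': (31, np.float64(-19.9), 62), 'orange': (16, np.float64(169.0), 64)} [ 0.49  0.6  -0.09  1.73 -0.73  1.04  0.58]
{'blue': (31, np.float64(-23.8), 62), 'orange': (10, np.float64(168.4), 65)}
17.85 [-0.001 -0.001 -0.     0.001  0.     0.001  0.001]
```

View pics/g.png

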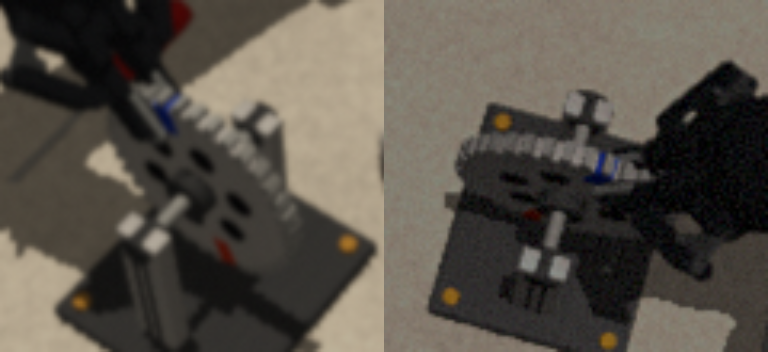

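```bash
python3 - <<'E'
from cell import manip
print(manip.sign_off())
E
```

```text
the job is handed in; nothing more can be done
None
```

I turned the wheel's heavy side to straight down by my measurements. I handed the job in at about 17.9 s of the 54 s allowed, with the fingers still pinching the rim. Sign-off reports no verdict.

**How I found the heavy side:** I pinched the rim and turned it about 90° one way, then about 105° the other, letting go after each turn. The wheel came to rest with the blue mark at +6.5° and then at −44.3° from straight up. That means the wheel stops about 25° short of the bottom on either side, which fits the 21–34° band. The heavy side is straight down with the blue mark at −18.9°. A quick simulation showed that releasing from different heights would shift the result by well under half a degree.

**Last checks:**
- **Angle:** the scene camera, which also measured both rests, read the blue mark at −19.9°, about 1° from the target. The top camera disagreed and read −23.8°, and the orange mark, partly hidden in both views, implied about −11°. All of these are within 10° of the target.
- **Grip and stillness:** the fingers were closed on the wheel (opening 0.13, about 11 mm) at a set force of 40 N. The arm joints were still; I did not measure the wheel's speed separately.
- **Other objects:** the engine computer, screwdriver and tin were never touched as far as I could tell, but I did not measure their positions again at the end. Wrist forces stayed around 12 N or less in the readings I took.

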